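# Radio call with the set that has its aerial

### The job

Make a call on one of the two demo radios: only the one with its aerial fitted may be used, for keying a set without its aerial ruins it, so leave the other radio and everything else on the counter where it is. Draw the good radio out of its charger pocket along its length, lift it a good 10 cm higher than it sat with the aerial still pointing up (leaning no more than it did in the charger), and keep its talk key squeezed fully in. Finish while holding it there, still, with the key pressed: do not put it down or let go.

Things in the scene. Friction and masses are not known exactly. Their poses are not given: they have to be found in the camera images.
- radio_a_grip (a point): Two-way radio WITH aerial: body 52 wide, 32 thick, 110 mm long, about 250 g, leaning back 45 deg in its charger, front up and to the robot. Point: mid width and thickness, level with the talk key, 65 mm above its foot, 45 below its top end. z: foot to top (leans away from robot); x: front to back; y: level, to the key side. Aerial: black rod 15 mm thick, 115 long, on from the top along z, 15 mm to +y, 6 to the back.
- radio_b_grip (a point): Two-way radio with NO aerial, only a 7 mm brass stud: body 52 wide, 32 thick, 110 mm long, about 250 g, leaning back 45 deg in its charger, front up and to the robot. Point: mid width and thickness, level with the talk key, 65 mm above its foot, 45 below its top end. z: foot to top (leans away from robot); x: front to back; y: level, to the key side. Not to be used.
- key_a (a joint): Rubber talk key on the +y side (left seen from the front) of the aerial radio, centred at its grip point: 30 mm along, 17 across the thickness. 0 = out, 5 mm proud; 0.005 m = fully in, flush. Sprung: 2.5 N to start, 6 N fully in. A squeeze across the width there has one finger on the key, one on the plain side: 57 mm free, 52 pressed; 20 to 50 N is ample.
- key_b (a joint): The same talk key on the radio without an aerial; 0 = out, 0.005 m = in.
- charger_a: Fixed black desk charger of the aerial radio: foot plate 130 x 84 x 12 mm, a 36 mm wide sloping rest behind the radio, a 67 mm wide pocket round its lowest 28 mm, 2 to 3 mm play: draw the radio 35 mm out along its own length before lifting straight up. Origin on the counter under the plate; x points to its back, the way the radio leans. Grip point at rest: 11 mm along x, 80 mm up.
- charger_b: The same charger under the radio without an aerial.
- spare_aerial: the missing aerial, a black rod 115 mm long and 15 mm thick lying on the counter between the chargers; origin under its middle, x along it. Leave alone.
- pocket_camera: small black camera 26 x 62 x 42 mm (x, y, z) standing on the counter behind; origin under its middle. Leave alone.
- tripod_camera: black camera on a three-legged table tripod, 140 mm high, legs within 50 mm of its axis; origin under its middle. Leave alone.
- glasses_case: dark spectacle case 160 x 60 x 42 mm, long side along x; origin under its middle. Leave alone.
- card_stand: clear stand with a blank card, 50 x 80 mm foot, 46 mm high; origin under its middle. Leave alone.
- carton_left: white carton 95 x 75 x 55 mm; origin under its middle. Leave alone.
- carton_right: white carton 110 x 80 x 50 mm; origin under its middle. Leave alone.
There are look-alikes about, which are no part of the job. Leave any pink look-alike of the charger_a alone. Leave any pink look-alike of the charger_b alone.

How it is judged:
On the way:
1. the radio with the aerial is lifted clear of its charger (height (world z) of radio_a_grip above 0.125 m), for 0.1 s.
At the end, for the whole second after the job is handed in: Through the last second: aerial radio in the fingers, talk key in over 3.8 of 5 mm with over 3 N, grip point over 165 mm above the counter, long axis within 55 deg of upright, slower than 30 mm/s, off both chargers; the other radio within 15 mm of its start, its key out (value of joint key_a above 0.0038 m and contact force between the fingers and key_a above 3 N and height (world z) of radio_a_grip above 0.165 m and angle between radio_a_grip's own z axis and vertical below 0.96 rad and linear speed of radio_a below 0.03 m/s and contact force between radio_a and charger_a below 0.05 N and contact force between radio_a and charger_b below 0.05 N and value of joint key_b below 0.0015 m and distance of radio_b_grip from where it was at the start of the episode below 0.015 m); the arm keeps its last pose, push and grip.
It fails at once if the talk key of the radio without an aerial is pressed (value of joint key_b above 0.0025 m).
It fails at once if the radio without an aerial is moved by more than 20 mm (distance of radio_b_grip from where it was at the start of the episode above 0.02 m).
It fails at once if another thing on the counter is moved by more than 25 mm (distance of any of spare_aerial, pocket_camera, tripod_camera, glasses_case, card_stand, carton_left, carton_right from where it was at the start of the episode above 0.025 m).
It also fails if it takes over 32 s, if anything falls off the work surface, if the arm or the gripper's body presses on something with over 40 N, if the wrist force passes 120 N, or if a joint passes its speed limit or range.

### The arm

A 6-joint arm with a two-finger parallel gripper is mounted at the origin on the work surface. World frame = base frame: x ahead of the robot, y to its left, z up, the work surface at z = 0. Lengths are in m, angles in rad, forces in N, time in s.
With the tool pointing down it reaches from about 0.35 to 0.85 m from the base axis. Payload 8.1 kg.
Tool frame: the origin (TCP) lies midway between the tips of the shut fingers; the grasp point (between the pads) lies 19 mm behind it; z points along the fingers, y is the direction in which the jaws open and shut (so a half turn about z gives the same grasp; the last joint's range is limited). The gripper opens to 93 mm and grips with 3 to 60 N. Pads are 15 mm wide; open, the fingers measure 128 mm over their backs; the gripper's body (75 mm by 188 mm) begins 65 mm behind the grasp point.
Start: joints at [-1.425, 0.13, 1.488, -0, 1.523, -0.085], TCP at [0.137, -0.584, 0.219] pointing down, gripper open.
Joint ranges: [-2.96, 2.96], [-0.89, 2.26], [0.02, 2.5], [-1.34, 4.48], [0, 2.73], [-2.66, 2.66]. Speed limits (rad/s): [2.39, 2.39, 2.79, 3.14, 3.14, 3.14].

### API

Orientations are given as a rotation vector (axis times angle).
In Python, from plant import robot, optics, ticket gives the robot as it stands.
- The arm moves only by the tool send_rows, never from a script. Its argument "targets" is a list of rows, each a list of 3 entries, a list of its own where there are three numbers: the opening, from -1 (shut) to 1 (fully open), then the shift along the tool's x, y, z in mm, then the turn about the tool's z in rad. A call has 1 to 12 rows; each row shifts and turns the commanded pose from where the row before left it, along the tool's axes as they then stand; what a row does not reach is not made up. A row lasts 1/10 s, in which the tool goes at most 50 mm and 8.59 degrees, less where a joint would pass 70% of its speed; a pose out of reach is approached as far as the arm can. A call with a gripper value outside its range is refused whole. The fingers move at their own pace and stop on an object; "newtons" is the grip in N (left out, the last holds). Time passes only in rows, so rows that do not move let the fingers close. It gives the time, the measured TCP pose, the force and the opening at its end, in the units of the state.
- robot.read_state(): the state, without advancing time (a new reading comes with each control period).
- optics.read_camera(name): name is "side" or "top" or "wrist"; returns a dict with "color" (420x560x3 uint8, red, green, blue), "K" (3x3 intrinsics, pixels), "k1" (the pictures are not rectified: a ray, as slopes to the right and down, at radius r is drawn at 1 + k1 r^2 times it, then the intrinsics apply), "position" and "orientation" of the camera in the world. Camera axes: x right, y up, looking along -z (the intrinsics and any distortion apply to the point x, -y, -z); pixel columns grow to the right and rows downward; lengths in m; the calibration is good to about 2 mm. A picture is of the moment at which its call begins. There is no depth.
- ticket.close_job(): hands the job in, once; it reports no verdict.
Trained networks look in the newest picture that a camera, given by its name, has taken for a name from the list of things; names that differ only in an ending like _2 or _b are one class to them, and where a whole thing is asked for, a point or a joint stands for the part that bears it (a point fixed in the world has none). Each returns a list of dicts, best first, with "confidence" (0 to 1); they miss things now and then, are a little off and sometimes report something else, mostly with a low value. They report only what shows in the picture. A call takes as long as a camera call. They do not tell look-alikes from the thing itself.
- optics.cut_out(camera, name): "region" (420x560 bool, what is visible of it) and "point" ([column, row] in pixels, amid what is visible of it).
The state is a dict: "t": time; "q": joint angles; "dq": joint speeds; "joint_torque": joint torques, N m; "tool_pos": TCP position; "orientation": TCP orientation; "force": force on the tool from outside, world axes, zero at the start; "wrist_torque": the same for the moment, N m; "opening": finger opening in m.
Only numpy, scipy, OpenCV 4.12 (cv2) and the standard library are available. Lean on these libraries where they do the work, as an engineer would, in place of code of your own. Each camera call takes 0.05 s, during which the arm holds its last target.

## Working session

There is one attempt and no reset: what is moved stays moved. The work goes in short steps, Python scripts to look and compute and a tool call to move; the robot and the scene stay as the last step left them, time stands still between calls to the robot, and variables do not carry over. Pictures are saved under pics/ and viewed, and the job is handed in when it is done.

Besides the shell and the picture viewer there is one more tool, called after "Emit:" by a JSON object that holds its "fn" and its "kwargs", one argument or row to a line. send_rows: Moves the arm, as the interface text tells. Its arguments: {"type":"object","properties":{"targets":{"type":"array","items":{"type":"array"}},"newtons":{"type":"number"}},"required":["targets"]}

```bash
ls; mkdir -p pics; python3 - <<'E'
from plant import robot, optics, ticket
import cv2
print(robot.read_state())
for n in ["side","top","wrist"]:
    r=optics.read_camera(n); cv2.imwrite(f"pics/{n}0.png",cv2.cvtColor(r["color"],cv2.COLOR_RGB2BGR))
    print(n,r["K"],r["k1"],r["position"],r["orientation"])
E
```

```text
pics
{'t': 0.0, 'q': array([-1.42541062e+00,  1.31149732e-01,  1.48926398e+00, -3.97047512e-05,
        1.52301413e+00, -8.53941278e-02]), 'dq': array([ 0.00089567,  0.00074317,  0.00023945,  0.00025417, -0.00148806,
       -0.00126706]), 'joint_torque': array([ 2.81510846e-03, -5.59850657e+01, -4.91747081e+01,  7.70469429e-02,
        3.55371006e-02, -1.29328332e-04]), 'tool_pos': array([ 0.1371696 , -0.58352357,  0.21760269]), 'orientation': array([-3.11887963e+00, -3.61496154e-01,  1.48635222e-04]), 'force': array([ 0.23694214, -0.12704864,  0.35842459]), 'wrist_torque': array([ 0.01586733, -0.02838688, -0.02515273]), 'opening': 0.09314116440406042}
side [[397.08932636   0.         276.80183948]
 [  0.         397.08932636 207.71112124]
 [  0.           0.           1.        ]] -0.002328490225501336 [0.25836603 0.64624473 0.92908362] [ 0.1814901  -0.92877877 -2.62630511]
top [[394.17112463   0.         285.89163164]
 [  0.         394.17112463 208.38492504]
 [  0.           0.           1.        ]] -0.0687099981522892 [ 0.38049953 -0.00965464  1.18144187] [ 0.08803941 -0.06078932 -1.55423111]
wrist [[289.19147628   0.         278.14137169]
 [  0.         289.19147628 214.62310166]
 [  0.           0.           1.        ]] -0.02875848260577505 [ 0.20118451 -0.56803178  0.38238745] [-0.20347524  0.16497287 -1.33260001]
```

View pics/side0.png

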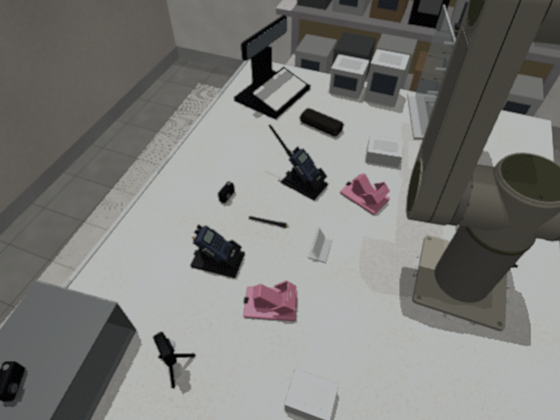

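View pics/top0.png

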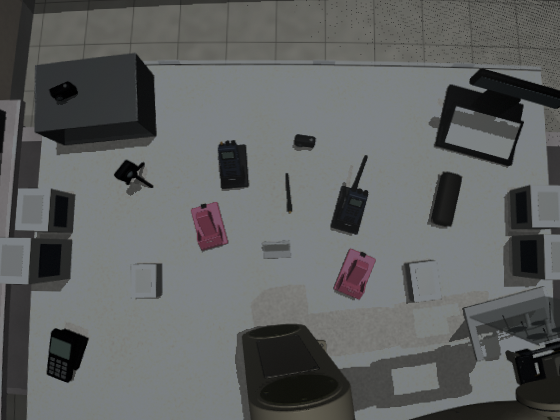

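View pics/wrist0.png

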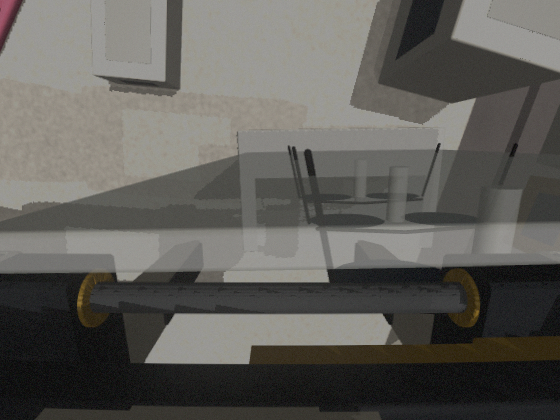

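The aerial radio is at about (350,205) in top and (305,168) in side. The radio with only a stud is at (232,165) in top. The pink look-alikes are empty.

```bash
cat > h.py <<'E'
import numpy as np, cv2
from scipy.spatial.transform import Rotation as R
def proj(r,P):
    P=np.atleast_2d(P); c=(P-r["position"])@R.from_rotvec(r["orientation"]).as_matrix()
    s=np.c_[c[:,0]/-c[:,2], -c[:,1]/-c[:,2]]
    s=s*(1+r["k1"]*(s**2).sum(1,keepdims=True))
    return s@np.diag([r["K"][0,0],r["K"][1,1]])+r["K"][:2,2]
def ray(r,uv):
    s0=(np.array(uv,float)-r["K"][:2,2])/r["K"][0,0]; s=s0.copy()
    for _ in range(20): s=s0/(1+r["k1"]*(s**2).sum())
    d=R.from_rotvec(r["orientation"]).as_matrix()@np.array([s[0],-s[1],-1]); return r["position"],d/np.linalg.norm(d)
def hit(r,uv,z):
    p,d=ray(r,uv); return p+d*(z-p[2])/d[2]
def grip_frame(x,y,yaw):
    # charger origin x,y yaw -> grip pose matrix,pos
    cx=np.array([np.cos(yaw),np.sin(yaw),0]); up=np.array([0,0,1.])
    z=(cx+up)/2**.5; xx=(cx-up)/2**.5; yy=np.cross(z,xx)
    return np.c_[xx,yy,z], np.array([x,y,0])+.011*cx+.080*up
def parts(x,y,yaw,aerial=True):
    M,p=grip_frame(x,y,yaw)
    b=np.array([[a,bb,c] for a in(-.016,.016) for bb in(-.026,.026) for c in(-.065,.045)])
    out=[p+b@M.T]
    if aerial:
        t=np.linspace(0,2*np.pi,12,endpoint=False)
        e=[[.006+.0075*np.cos(a),.015+.0075*np.sin(a),c] for a in t for c in(.045,.160)]
        out.append(p+np.array(e)@M.T)
    C=np.array([[np.cos(yaw),-np.sin(yaw),0],[np.sin(yaw),np.cos(yaw),0],[0,0,1]])
    pl=np.array([[a,bb,c] for a in(-.065,.065) for bb in(-.042,.042) for c in(0,.012)])
    out.append(np.array([x,y,0])+pl@C.T)
    return out
E
python3 - <<'E'
from plant import robot, optics
from h import *
import pickle
D={}
for n in ["side","top"]:
    r=optics.read_camera(n); D[n]=r
    for nm in ["radio_a_grip","charger_a","radio_b_grip","glasses_case","tripod_camera","pocket_camera","spare_aerial","card_stand","carton_left","carton_right"]:
        o=optics.cut_out(n,nm); D[n,nm]=o
        print(n,nm,[(round(q["confidence"],2),np.round(q["point"]),q["region"].sum()) for q in o][:4])
    u,v=(305,160) if n=="side" else (350,205)
    c=r["color"][v-60:v+60,u-70:u+70]
    cv2.imwrite(f"pics/{n}_crop.png",cv2.resize(cv2.cvtColor(np.clip(c.astype(int)*2,0,255).astype(np.uint8),cv2.COLOR_RGB2BGR),None,fx=5,fy=5,interpolation=cv2.INTER_CUBIC))
pickle.dump(D,open("d.pkl","wb"))
E
```

```text
side radio_a_grip [(0.8, array([303., 161.]), np.int64(761))]
side charger_a [(0.93, array([368., 193.]), np.int64(1158)), (0.9, array([309., 183.]), np.int64(798)), (0.9, array([224., 266.]), np.int64(1105)), (0.75, array([271., 298.]), np.int64(1818))]
side radio_b_grip [(0.88, array([212., 241.]), np.int64(835)), (0.72, array([324., 120.]), np.int64(769))]
side glasses_case [(0.89, array([324., 121.]), np.int64(683))]
side tripod_camera [(0.98, array([163., 354.]), np.int64(705)), (0.32, array([222., 264.]), np.int64(1024)), (0.27, array([385., 151.]), np.int64(945))]
side pocket_camera [(0.79, array([225., 191.]), np.int64(206))]
side spare_aerial [(0.52, array([267., 221.]), np.int64(196))]
side card_stand [(0.81, array([318., 249.]), np.int64(491)), (0.68, array([306., 183.]), np.int64(769))]
side carton_left [(0.73, array([312., 396.]), np.int64(1967))]
side carton_right [(0.75, array([383., 154.]), np.int64(935))]
top radio_a_grip [(0.72, array([354., 201.]), np.int64(842))]
top charger_a [(0.97, array([242., 177.]), np.int64(567)), (0.87, array([207., 224.]), np.int64(1178)), (0.85, array([341., 220.]), np.int64(536)), (0.8, array([356., 276.]), np.int64(1253))]
top radio_b_grip [(0.89, array([229., 156.]), np.int64(687))]
top glasses_case [(0.69, array([446., 200.]), np.int64(1089))]
top tripod_camera [(0.69, array([127., 172.]), np.int64(501))]
top pocket_camera [(0.52, array([304., 140.]), np.int64(208))]
top spare_aerial [(0.6, array([287., 194.]), np.int64(145))]
top card_stand [(0.88, array([278., 247.]), np.int64(436)), (0.4, array([446., 201.]), np.int64(1138))]
top carton_left [(0.86, array([147., 281.]), np.int64(1100))]
top carton_right [(0.6, array([420., 275.]), np.int64(1264)), (0.51, array([286., 192.]), np.int64(143)), (0.2, array([356., 200.]), np.int64(813))]
```

```bash
cat > fit.py <<'E'
from h import *
import pickle
from scipy.optimize import minimize
D=pickle.load(open("d.pkl","rb"))
S=4
def mask(r,Ps):
    m=np.zeros((420*2,560*2),np.uint8)
    for P in Ps:
        h=cv2.convexHull((proj(r,P)*2+.5).astype(np.float32))
        cv2.fillConvexPoly(m,np.round(h*16).astype(np.int32),1,shift=4)
    return m>0
def near(o,p): 
    return min(o,key=lambda q:np.hypot(*(np.array(q["point"])-p)))["region"]
reg={}
for n,p,pc in [("side",(303,161),(309,183)),("top",(354,201),(341,220))]:
    a=near(D[n,"radio_a_grip"],p)|near(D[n,"charger_a"],pc)
    reg[n]=np.kron(a,np.ones((2,2)))>0
def cost(v,ns=("side","top")):
    t=0
    for n in ns:
        m=mask(D[n],parts(v[0],v[1],v[2])); t+=1-(m&reg[n]).sum()/(m|reg[n]).sum()
    return t
for ns in [("side","top"),("top",),("side",)]:
    h=hit(D["top"],(347,215),.04); best=None
    for yaw in np.linspace(-.8,.5,9):
        f=minimize(cost,[h[0],h[1],yaw],args=(ns,),method="Nelder-Mead",options=dict(initial_simplex=[[h[0],h[1],yaw],[h[0]+.03,h[1],yaw],[h[0],h[1]+.03,yaw],[h[0],h[1],yaw+.2]]))
        if best is None or f.fun<best.fun: best=f
    print(ns,best.x,best.fun)
    if len(ns)==2: B=best.x
for n,(u,v) in [("side",(305,160)),("top",(350,205))]:
    c=np.clip(D[n]["color"].astype(int)*3,0,255).astype(np.uint8)[:,:,::-1]
    c=cv2.resize(c[v-60:v+60,u-70:u+70],None,fx=5,fy=5,interpolation=cv2.INTER_CUBIC)
    for P,col in zip(parts(*B),[(0,255,0),(0,0,255),(255,128,0)]):
        q=(proj(D[n],P)-[u-70,v-60]+.5)*5
        cv2.polylines(c,[cv2.convexHull(q.astype(np.float32)).astype(np.int32)],True,col,1)
    cv2.imwrite(f"pics/fit_{n}.png",c)
M,p=grip_frame(*B); print("grip",p); print(M)
E
python3 fit.py
```

```text
('side', 'top') [ 0.49118769 -0.17705206 -0.25814081] 0.26283980345862834
('top',) [ 0.49008383 -0.17581448 -0.26471322] 0.11867988944887009
('side',) [ 0.49305986 -0.17952469 -0.25202511] 0.1311427740622274
grip [ 0.50182322 -0.17986018  0.08      ]
[[ 0.6836777   0.25528341  0.6836777 ]
 [-0.18051263  0.96686627 -0.18051263]
 [-0.70710678  0.          0.70710678]]
```

View pics/fit_side.png

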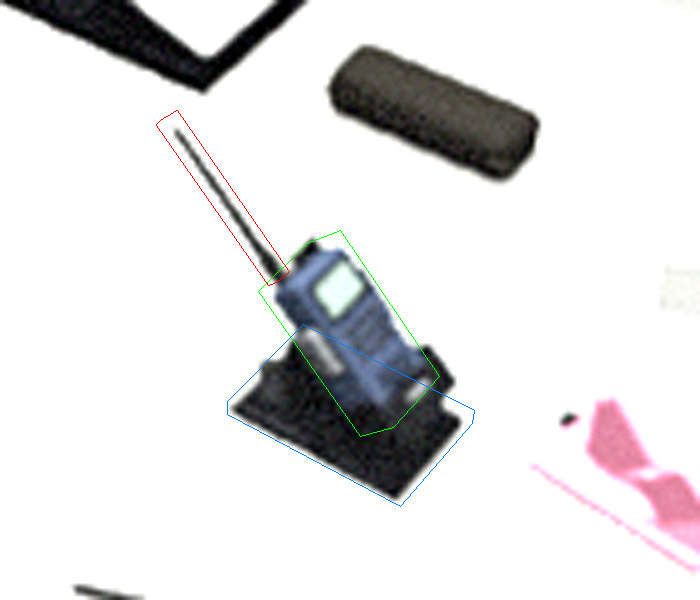

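View pics/fit_top.png

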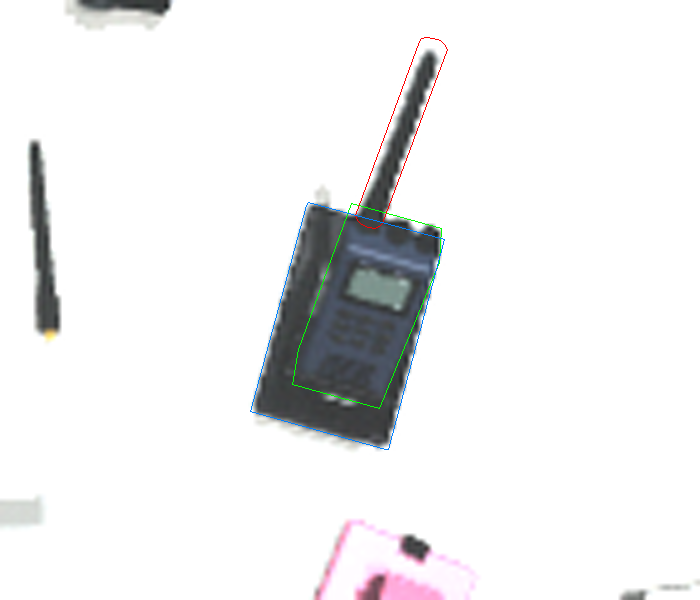

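The fit lines up with the plate, body and aerial in both views. The grip point is at about (0.502, -0.180, 0.080), yaw -0.26. I'll rise and turn first.

Emit:
{"fn": "send_rows", "kwargs": {
  "targets": [
    [1,[0,0,-25],0],
    [1,[0,0,-35],0.122],
    [1,[0,0,-35],0.122],
    [1,[0,0,-35],0.122],
    [1,[0,0,-20],0.122],
    [1,[0,0,0],0],
    [1,[0,0,0],0]
  ],
  "newtons": 35
}}

```text
t: 1.95
tool_pos: [0.1373, -0.5842, 0.3683]
orientation: [3.116, -0.398, 0.0]
force: [-1.0, -0.0, -0.5]
opening: 0.0932
```

```bash
cat > st.py <<'E'
from plant import robot
from h import *
import sys
s=robot.read_state(); M=R.from_rotvec(s["orientation"]).as_matrix()
g=s["tool_pos"]-.019*M[:,2]
print(s["t"],"tcp",s["tool_pos"].round(4),"grasp",g.round(4),"yaw",np.arctan2(M[1,0],M[0,0]).round(4),"z",M[:,2].round(3),"F",s["force"].round(1),s["wrist_torque"].round(2),"op",s["opening"])
G=np.array([float(a) for a in sys.argv[1:4]])
print("to go in tool mm",(M.T@(G-g)*1000).round(1))
E
python3 st.py .502 -.180 .08
```

```text
1.95 tcp [ 0.1373 -0.5842  0.3683] grasp [ 0.1373 -0.5842  0.3873] yaw -0.2544 z [ 0. -0. -1.] F [-1.  -0.  -0.5] [0.03 0.01 0.  ] op 0.09321263620261848
to go in tool mm [ 251.2 -483.1  307.2]
```

Emit:
{"fn": "send_rows", "kwargs": {
  "targets": [
    [1,[12,-23,0],0],
    [1,[20,-40,0],0],
    [1,[22,-42,0],0],
    [1,[22,-42,0],0],
    [1,[22,-42,0],0],
    [1,[22,-42,0],0],
    [1,[22,-42,0],0],
    [1,[22,-42,0],0],
    [1,[22,-42,0],0],
    [1,[22,-42,0],0],
    [1,[22,-42,0],0],
    [1,[21,-42,0],0.004]
  ]
}}

```text
t: 3.15
tool_pos: [0.5033, -0.1788, 0.3662]
orientation: [-3.114, 0.404, 0.005]
force: [0.9, -0.4, -0.1]
opening: 0.0931
```

Emit:
{"fn": "send_rows", "kwargs": {
  "targets": [
    [1,[0,0,30],0],
    [1,[0,0,40],0],
    [1,[0,0,30],0],
    [1,[0,0,10],0],
    [1,[0,0,0],0],
    [1,[0,0,0],0]
  ]
}}

```text
t: 3.75
tool_pos: [0.5031, -0.1811, 0.2596]
orientation: [3.115, -0.408, 0.001]
force: [-0.2, -0.1, 0.3]
opening: 0.0931
```

```bash
python3 st.py .502 -.180 .08; python3 - <<'E'
from plant import optics
from h import *
from fit import D as _d
E
python3 - <<'E'
from plant import optics
import pickle
from h import *
B=[ 0.4912,-0.1771,-.258]
for n in ["side","top","wrist"]:
    r=optics.read_camera(n)
    c=np.clip(r["color"].astype(int)*2,0,255).astype(np.uint8)[:,:,::-1].copy()
    for P,col in zip(parts(*B),[(0,255,0),(0,0,255),(255,128,0)]):
        q=proj(r,P)
        cv2.polylines(c,[cv2.convexHull(q.astype(np.float32)).astype(np.int32)],True,col,1)
    cv2.imwrite(f"pics/{n}1.png",c)
    pickle.dump(r,open(f"{n}1.pkl","wb"))
E
```

```text
3.75 tcp [ 0.5031 -0.1811  0.2596] grasp [ 0.503  -0.1811  0.2786] yaw -0.2607 z [ 0.001 -0.    -1.   ] F [-0.2 -0.1  0.3] [ 0.05 -0.01 -0.02] op 0.09309957552023708
to go in tool mm [ -1.4  -0.8 198.6]
('side', 'top') [ 0.49118769 -0.17705206 -0.25814081] 0.26283980345862834
('top',) [ 0.49008383 -0.17581448 -0.26471322] 0.11867988944887009
('side',) [ 0.49305986 -0.17952469 -0.25202511] 0.1311427740622274
grip [ 0.50182322 -0.17986018  0.08      ]
[[ 0.6836777   0.25528341  0.6836777 ]
 [-0.18051263  0.96686627 -0.18051263]
 [-0.70710678  0.          0.70710678]]
```

View pics/wrist1.png

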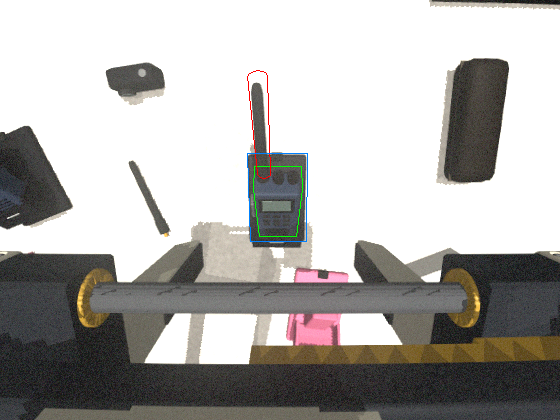

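View pics/side1.png

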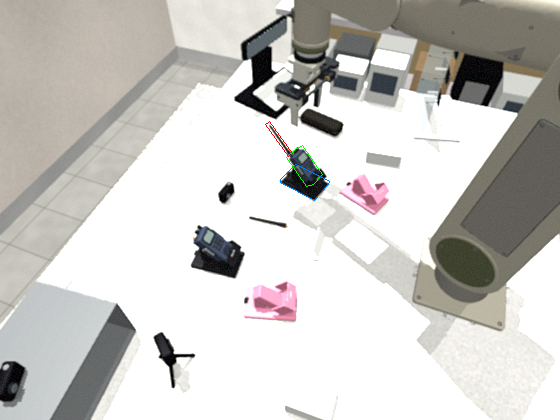

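The aerial radio is centred between the jaws at (277,200) in the wrist view, and the overlay is within a few pixels. I'll refine the fit using the wrist camera.

```bash
python3 - <<'E'
from plant import optics
from h import *
from scipy.optimize import minimize
import fit
r=optics.read_camera("wrist")
o=optics.cut_out("wrist","radio_a_grip"); c=optics.cut_out("wrist","charger_a")
print([(q["confidence"],q["point"],q["region"].sum()) for q in o+c])
A=fit.near(o,(275,200))|fit.near(c,(277,230))
lum=r["color"].max(2); w=np.zeros_like(A); w[70:252,235:320]=1
dark=(lum<55)&w
cv2.imwrite("pics/dark.png",np.hstack([dark,A])*np.uint8(255))
for nm,reg in [("cut",A),("dark",dark)]:
    g=np.kron(reg,np.ones((2,2)))>0
    def cost(v):
        m=fit.mask(r,parts(*v)); return 1-(m&g).sum()/(m|g).sum()
    b=[.4912,-.1771,-.258]
    f=minimize(cost,b,method="Nelder-Mead",options=dict(initial_simplex=[b,[b[0]+.02,b[1],b[2]],[b[0],b[1]+.02,b[2]],[b[0],b[1],b[2]+.1]]))
    print(nm,reg.sum(),f.x,f.fun)
E
```

```text
('side', 'top') [ 0.49118769 -0.17705206 -0.25814081] 0.26283980345862834
('top',) [ 0.49008383 -0.17581448 -0.26471322] 0.11867988944887009
('side',) [ 0.49305986 -0.17952469 -0.25202511] 0.1311427740622274
grip [ 0.50182322 -0.17986018  0.08      ]
[[ 0.6836777   0.25528341  0.6836777 ]
 [-0.18051263  0.96686627 -0.18051263]
 [-0.70710678  0.          0.70710678]]
[(0.65, [266.8, 191.3], np.int64(3963)), (0.89, [298.2, 198.9], np.int64(2260)), (0.76, [33.8, 181.2], np.int64(4266)), (0.74, [315.7, 322.9], np.int64(2246))]
cut 6171 [ 0.48427105 -0.17297699 -0.26224337] 0.1261578362356428
dark 5137 [ 0.48479589 -0.17284903 -0.25087665] 0.25485855781496214
```

View pics/top1.png

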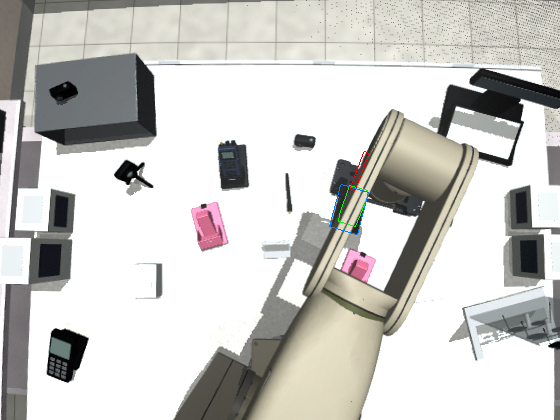

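Emit:
{"fn": "send_rows", "kwargs": {
  "targets": [
    [1,[0,0,20],0],
    [1,[0,0,30],0],
    [1,[0,0,30],0],
    [1,[0,0,10],0],
    [1,[0,0,0],0],
    [1,[0,0,0],0]
  ]
}}

```text
t: 4.65
tool_pos: [0.5036, -0.1812, 0.1702]
orientation: [3.114, -0.409, 0.002]
force: [1.4, 0.7, 0.8]
opening: 0.0933
```

```bash
python3 st.py .502 -.180 .08
python3 - <<'E'
from plant import optics
import pickle
from h import *
for n in ["wrist","side"]:
    r=optics.read_camera(n)
    c=np.clip(r["color"].astype(int)*2.5,0,255).astype(np.uint8)[:,:,::-1].copy()
    c=cv2.resize(c,None,fx=1.4,fy=1.4) if n=="wrist" else c
    k=1.4 if n=="wrist" else 1
    for B,cc in [([ 0.4912,-0.1771,-.258],0),([.4845,-.173,-.258],1)]:
      for P,col in zip(parts(*B),[(0,255,0),(0,0,255),(255,128,0)] if cc==0 else [(0,255,255)]*3):
        q=proj(r,P)*k
        cv2.polylines(c,[cv2.convexHull(q.astype(np.float32)).astype(np.int32)],True,col,1)
    if n=="side": c=cv2.resize(c[60:240,200:440],None,fx=3.2,fy=3.2)
    cv2.imwrite(f"pics/{n}2.png",c)
E
```

```text
4.65 tcp [ 0.5036 -0.1812  0.1702] grasp [ 0.5035 -0.1811  0.1892] yaw -0.2612 z [ 0.001 -0.001 -1.   ] F [1.4 0.7 0.8] [ 0.02  0.07 -0.03] op 0.09332617268615767
to go in tool mm [ -2.   -0.7 109.2]
```

View pics/wrist2.png

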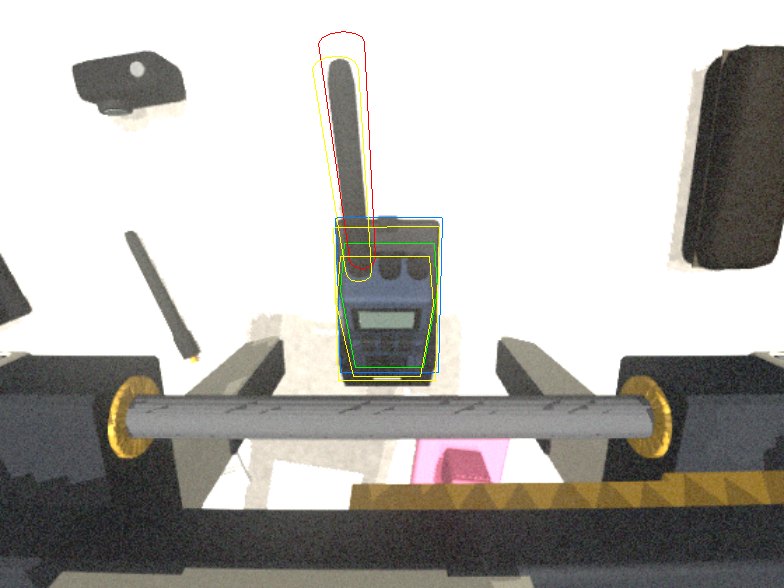

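View pics/side2.png

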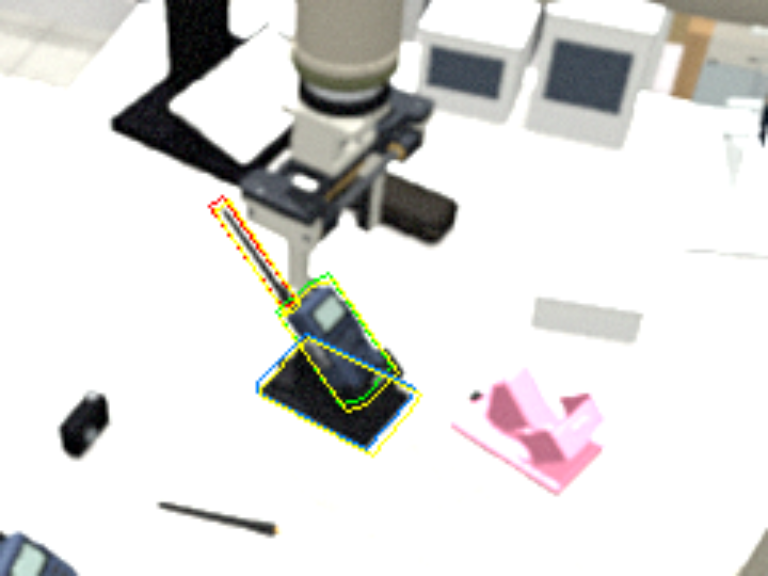

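The plate's back edge (row 218) agrees with the first fit and its front edge is a few pixels nearer. Lateral agreement is good, so I'll shift -4 mm in tool x and descend.

Emit:
{"fn": "send_rows", "kwargs": {
  "targets": [
    [1,[-2,0,15],0],
    [1,[-2,-0.5,25],0],
    [1,[0,0,25],0],
    [1,[0,0,20],0],
    [1,[0,0,12],0],
    [1,[0,0,8],0],
    [1,[0,0,4],0],
    [1,[0,0,0],0],
    [1,[0,0,0],0]
  ]
}}

```text
t: 5.65
tool_pos: [0.4998, -0.1796, 0.0606]
orientation: [3.114, -0.409, 0.002]
force: [0.1, 0.2, 0.3]
opening: 0.0931
```

```bash
python3 st.py .500 -.180 .08
python3 - <<'E'
from plant import optics
from h import *
for n in ["wrist","side"]:
    r=optics.read_camera(n)
    c=np.clip(r["color"].astype(int)*3,0,255).astype(np.uint8)[:,:,::-1].copy()
    c=cv2.resize(c[90:230,240:400],None,fx=4,fy=4) if n=="side" else cv2.resize(c,None,fx=1.4,fy=1.4)
    cv2.imwrite(f"pics/{n}3.png",c)
E
```

```text
5.65 tcp [ 0.4998 -0.1796  0.0606] grasp [ 0.4998 -0.1796  0.0796] yaw -0.2611 z [ 0.001 -0.001 -1.   ] F [0.1 0.2 0.3] [ 0.02  0.01 -0.03] op 0.09311813032196344
to go in tool mm [ 0.3  0.3 -0.4]
```

View pics/wrist3.png

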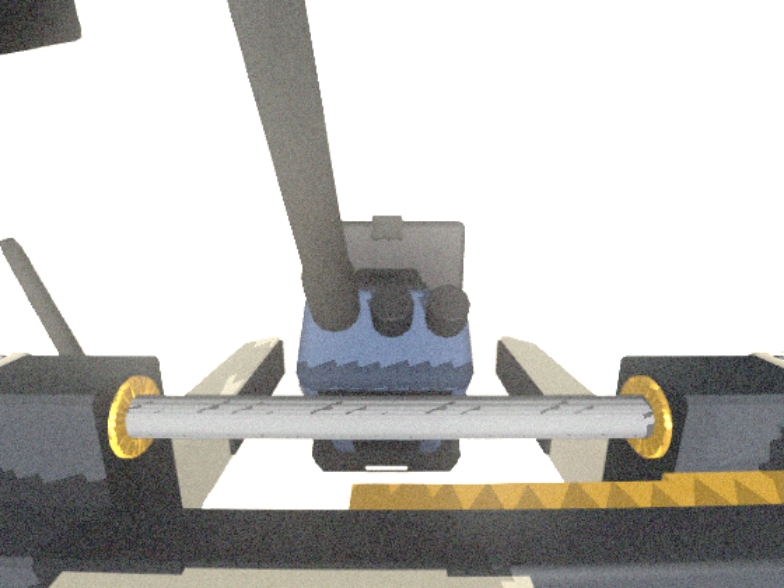

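View pics/side3.png

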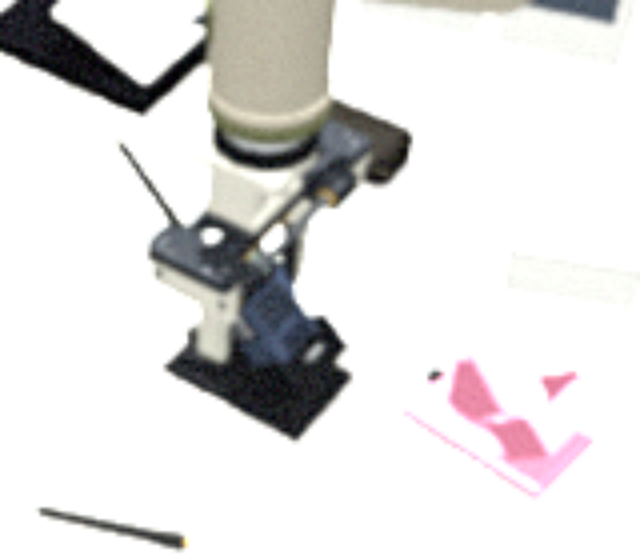

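The fingers straddle the body and the wrist force is near zero. The body looks about 1.5 mm left of jaw centre. I'll shift that much and close.

Emit:
{"fn": "send_rows", "kwargs": {
  "targets": [
    [1,[0,-1.5,0],0],
    [0.3,[0,0,0],0],
    [-0.2,[0,0,0],0],
    [-1,[0,0,0],0],
    [-1,[0,0,0],0],
    [-1,[0,0,0],0],
    [-1,[0,0,0],0],
    [-1,[0,0,0],0]
  ],
  "newtons": 35
}}

```text
t: 6.55
tool_pos: [0.4997, -0.1776, 0.0598]
orientation: [-3.114, 0.409, -0.0]
force: [1.3, 2.8, 0.8]
opening: 0.0524
```

```bash
python3 st.py .500 -.180 .08
```

```text
6.55 tcp [ 0.4997 -0.1776  0.0598] grasp [ 0.4997 -0.1776  0.0788] yaw -0.2612 z [ 0.  0. -1.] F [1.3 2.8 0.8] [ 0.55 -0.18 -0.06] op 0.05240842475172202
to go in tool mm [ 0.9  2.2 -1.2]
```

The opening is 52.4 mm, so the key is fully in. Next I draw it out along its length.

Emit:
{"fn": "send_rows", "kwargs": {
  "targets": [
    [-1,[1,0,-1],0],
    [-1,[2,0,-2],0],
    [-1,[3,0,-3],0],
    [-1,[3,0,-3],0],
    [-1,[3,0,-3],0],
    [-1,[0,0,0],0]
  ],
  "newtons": 45
}}

```text
t: 7.15
tool_pos: [0.5119, -0.1813, 0.0725]
orientation: [3.114, -0.409, 0.002]
force: [-0.9, 0.1, 0.5]
opening: 0.0514
```

```bash
python3 st.py .500 -.180 .08
```

```text
7.15 tcp [ 0.5119 -0.1813  0.0725] grasp [ 0.5119 -0.1813  0.0915] yaw -0.2612 z [ 0.001 -0.    -1.   ] F [-0.9  0.1  0.5] [ 0.09  0.22 -0.02] op 0.0514330806142322
to go in tool mm [-11.8   1.8  11.4]
```

```bash
cat > pic.py <<'E'
import sys
from plant import optics
from h import *
t=sys.argv[1]
out=[]
for n in ["wrist","side"]:
    r=optics.read_camera(n)
    c=np.clip(r["color"].astype(int)*3,0,255).astype(np.uint8)[:,:,::-1].copy()
    out.append(cv2.resize(c[80:230,230:390],(400,375)) if n=="side" else cv2.resize(c,(400,300)))
out[0]=cv2.copyMakeBorder(out[0],0,75,0,0,cv2.BORDER_CONSTANT)
cv2.imwrite(f"pics/{t}.png",np.hstack(out))
E
python3 pic.py draw1
```

```text
(no output)
```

View pics/draw1.png

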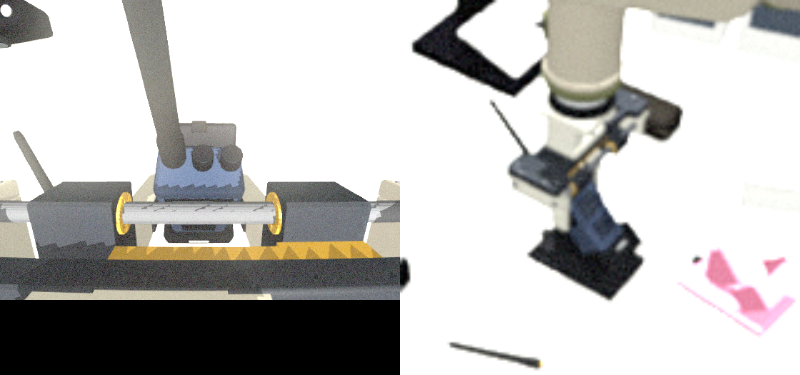

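The radio moves with the gripper: its knobs are at the same place in the wrist view and the charger is receding. I'll continue.

Emit:
{"fn": "send_rows", "kwargs": {
  "targets": [
    [-1,[2,0,-2],0],
    [-1,[3,0,-3],0],
    [-1,[4,0,-4],0],
    [-1,[4,0,-4],0],
    [-1,[4,0,-4],0],
    [-1,[4,0,-4],0],
    [-1,[3,0,-3],0],
    [-1,[2,0,-2],0],
    [-1,[0,0,0],0]
  ]
}}

```text
t: 8.15
tool_pos: [0.5367, -0.1879, 0.0982]
orientation: [3.115, -0.409, 0.001]
force: [-0.5, -0.1, -0.2]
opening: 0.0518
```

```bash
python3 st.py .500 -.180 .08; python3 pic.py draw2
```

```text
8.15 tcp [ 0.5367 -0.1879  0.0982] grasp [ 0.5367 -0.1879  0.1172] yaw -0.2611 z [ 0.001 -0.    -1.   ] F [-0.5 -0.1 -0.2] [0.12 0.21 0.  ] op 0.051819263770398506
to go in tool mm [-37.5   1.9  37.1]
```

View pics/draw2.png

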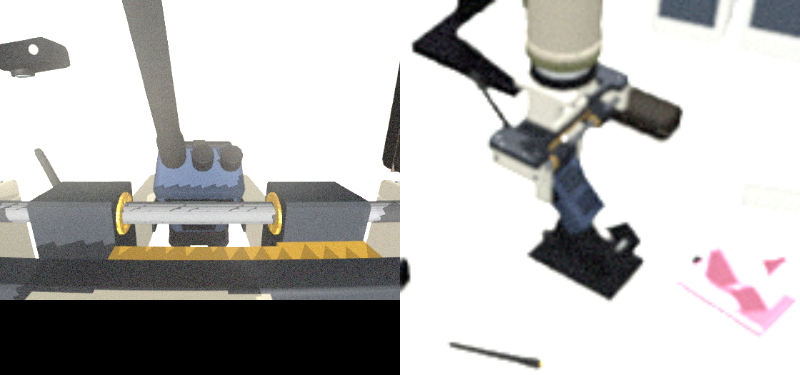

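It is out of the pocket by about 54 mm along its length, with the pose in the fingers unchanged. Next is the straight lift.

Emit:
{"fn": "send_rows", "kwargs": {
  "targets": [
    [-1,[0,0,-3],0],
    [-1,[0,0,-8],0],
    [-1,[0,0,-12],0],
    [-1,[0,0,-14],0],
    [-1,[0,0,-14],0],
    [-1,[0,0,-14],0],
    [-1,[0,0,-14],0],
    [-1,[0,0,-10],0],
    [-1,[0,0,-6],0],
    [-1,[0,0,-3],0],
    [-1,[0,0,0],0],
    [-1,[0,0,0],0]
  ]
}}

```text
t: 9.45
tool_pos: [0.5359, -0.1875, 0.1949]
orientation: [-3.114, 0.409, 0.002]
force: [0.6, -0.6, -2.8]
opening: 0.0517
```

```bash
python3 st.py .500 -.180 .08; python3 pic.py lift; python3 - <<'E'
from plant import robot
print(robot.read_state()["dq"].round(3))
E
```

```text
9.45 tcp [ 0.5359 -0.1875  0.1949] grasp [ 0.5359 -0.1875  0.2139] yaw -0.2612 z [-0.001  0.001 -1.   ] F [ 0.6 -0.6 -2.8] [ 0.04 -0.04  0.04] op 0.0516918503309328
to go in tool mm [-36.5   2.  133.9]
[ 0.    -0.001 -0.001 -0.002  0.     0.   ]
```

View pics/lift.png

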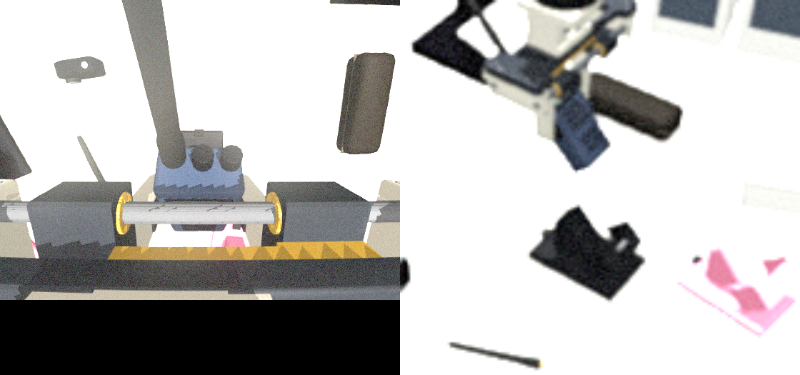

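The radio hangs clear of the charger, with its tilt unchanged. The grasp point is at z = 0.214 m, the opening is 51.7 mm and the arm is still. I'm handing in now.

```bash
python3 -c "
from plant import ticket
print(ticket.close_job())"
```

```text
the job is handed in; nothing more can be done
None
```

I gripped the aerial radio across its talk key and drew it about 54 mm out of the charger along its length. I then lifted it straight up and handed in while holding it still at 45 N.

My last checks before hand-in:

- **Height:** the grasp point was about 214 mm above the counter. That is about 134 mm higher than where the radio sat.
- **Talk key:** the opening was 51.7 mm against 52 mm for a pressed key, so the key reads as fully in. I did not measure the force on the key itself.
- **Weight and stillness:** the wrist carried about 2.8 N, which fits the radio's weight, and joint speeds were about zero.
- **Tilt:** the pictures show the lean unchanged and the radio well clear of its charger.
- **Other items:** I did not go near the other radio or the rest of the counter. I did not re-measure their positions at the end.

One check disagreed. The wrist camera put the charger about 7 mm nearer the robot than the two fixed cameras did. I used a compromise of 2 mm, and the grasp held without slipping.

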